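Lock the aperture wheel on its bar-marked sector

ROBOT

A 6-joint arm with a two-finger parallel gripper is mounted at the origin on a cart in front of the work surface, level with it; the furniture and walls round the work are solid. World frame = base frame: x ahead of the robot, y to its left, z up, the work surface at z = 0. Lengths are in mm, angles in degrees, forces in N, time in s.
With the tool pointing down it reaches from about 350 to 875 mm from the base axis. Payload 15.5 kg.
Tool frame: the origin (TCP) lies on the centre line of the jaws, within the pads' length; the fingertips stand 8 mm ahead of it and the grasp point (between the pads) lies 11 mm behind it; y points along the fingers, z is the direction in which the jaws open and shut, and the axes are right-handed (so a half turn about y gives the same grasp; the last joint's range is limited). The gripper opens to 85 mm and grips with 20 to 120 N. Pads are 22 mm wide; open, the fingers measure 114 mm over their backs; the gripper's body (76 mm by 85 mm) begins 54 mm behind the grasp point. The pads swing forward as they close: fully open they stand 13 mm farther back than shut.
Start: joints at [-79.04, 28.281, 77.091, -0, 74.628, -5.472], TCP at [176.804, -599.472, 239.277] pointing down, gripper open.
Joint ranges: [-166.48, 166.48], [-47.26, 123.95], [12.59, 153.08], [-70.14, 250.14], [6.76, 159.57], [-176.63, 176.63]. Speed limits (degrees/s): [108.29, 108.29, 147.25, 172.46, 172.46, 172.46].

INTERFACE

Orientations are given as [roll, pitch, yaw] about the fixed x, y, z axes, in that order (R = Rz(yaw) Ry(pitch) Rx(roll)).
In Python, from bench import bot, viewer gives the robot as it stands. The module is installed in compiled form; this text tells all that it offers.
- The arm moves only by the tool apply_moves, never from a script. Its argument "deltas" is a list of rows, each an object with "jaw": the opening, from 0 (shut) to 1 (fully open); "slide": the shift along the tool's x, y, z in m, a list of three; "turn": the turn about the tool's y in rad. In form: [{"jaw": jaw, "slide": [tx, ty, tz], "turn": turn}, ...]. A call has 1 to 5 rows; each row is the pose to reach, as a shift and turn from the pose commanded when the call began, along the tool's axes at that moment; what a row does not reach only later rows make up. A row lasts 1/8 s, in which the tool goes at most 62.5 mm and 10.7 degrees, less where a joint would pass 70% of its speed; a pose out of reach is approached as far as the arm can. A call with a gripper value outside its range is refused whole. The fingers move at their own pace and stop on an object; "force" is the grip in N (left out, the last holds). Time passes only in rows, so rows that repeat a pose let the fingers close. It gives the time, the measured TCP pose, the force and the opening at its end, in the units of the state.
- bot.get_obs(): the state, without advancing time (a new reading comes with each control period).
- viewer.snapshot(name): name is "scene" or "top"; returns a dict with "img" (480x640x3 uint8, red, green, blue), "range_z" (480x640 float32, mm along the optical axis (not along the pixel's ray), 0 where there is no reading), "mtx" (3x3 intrinsics, pixels), "cam_to_world" (4x4, takes a point from camera to world coordinates). Camera axes: x right, y down, z forward; pixel columns grow to the right and rows downward; lengths in mm; the calibration is good to about 2 mm. A picture is of the moment at which its call begins.
- bot.sign_off(): hands the job in, once; it reports no verdict.
The state is a dict: "time": time; "joint_positions": joint angles; "qvel": joint speeds; "effort": joint torques, N m; "tcp_pos": TCP position; "ee_rot": TCP orientation; "force": force on the tool from outside, world axes, zero at the start; "wrist_torque": the same for the moment, N m; "gripper_width": finger opening in mm.
Only numpy, scipy, OpenCV 4.12 (cv2) and the standard library are available. Lean on these libraries where they do the work, as an engineer would, in place of code of your own. Each camera call takes 0.05 s, during which the arm holds its last target. There are 200 camera calls.

TASK

Use the crank to turn the aperture wheel until the sector marked with the bar shows in the window, and lock it there with the steel pin, dropped fully home through the guide block into that sector's slot. The slot lies only roughly in line with the bar, so stand the pin gently in the guide and turn gently until it falls in; never wind the sprung crank more than 10 degrees against the wheel. Let go of everything and leave the other things on the bench alone.

Things in the scene. Friction and masses are not known exactly. Their poses are not given: they have to be found in the camera images.
- housing: Fixed round grey housing of the wheel, 188 mm across, 39 mm high. Origin: centre of its underside, on the wheel's upright axis; its x axis points to the window and, beyond it, the guide block. Its inner floor, on which the pin stands when home, is 10 mm above the bench. A cover ring (top at 38 mm) hides the wheel's index ring.
- guide (a point): Centre of the upper mouth of the steel guide block (36 x 36 mm, top 62 mm above the bench, 70 mm from the wheel's axis). Its round hole, 13.8 mm wide with a 4 mm chamfer, leads straight down to the index ring. A pin resting on the ring's flat top has its foot 30 mm above the bench; fallen into a slot, 10 mm.
- window (a point): Centre of the window: a fixed dark frame with an opening 34 mm wide (tangentially) and about 22 mm deep, 42 mm from the wheel's axis, 40 mm above the bench, between axis and guide block.
- mark (a point): Middle of the dark bar (20 x 8 mm, pointing at the axis) that marks one of the four sectors of the aluminium wheel face; 42 mm from the axis, 34 mm above the bench. The other three sectors, 90 degrees apart, carry a round 11 mm spot. At the start the bar stands 0.9 to 2.1 rad counter-clockwise (from above) of the window: clockwise is the short way.
- crank_post (a point): Upright black round crank post, 14 mm diameter, 52 to 87 mm above the bench; this point is on its axis, 70 mm high, 55 mm from the wheel's axis. The flat crank arm below it (14 mm wide, 45 to 53 mm high) comes from the axis. Relaxed, the post is opposite the bar. Push it along its circle: about 3 N turns the free wheel, which stays where it is left.
- crank (a joint): Wind-up of the crank against the wheel, rad, counter-clockwise positive; 0 relaxed. Torsion spring of 3.5 N m/rad: turning the free wheel winds it 0.04 rad; once the pin locks the wheel, the push at the post rises 1.2 N per mm moved on. More than 0.175 rad (10 degrees, 11 N at the post) either way over-winds it. It springs back when let go.
- pin_head (a point): Centre of the knurled head (20 mm diameter, 18 mm high) of the loose upright steel pin; below the head a shaft of 12 mm diameter, 60 mm long, its last 4 mm tapered to 7 mm. 78 mm in all, about 0.12 kg. This point is 69 mm above the foot. At the start the pin stands in the parking block, foot 6 mm above the bench.
- pin_foot (a point): Centre of the pin's foot, the lower end of its shaft, 69 mm below the middle of the head.
- wheel: The turning wheel: face, index ring, crank. Origin on its axis at bench height; x axis to the bar. Under the cover, the index ring has one pin slot per sector, 15 mm wide along the circumference, at 70 mm radius. It was clamped on by hand: all slots are off from their marks by one unknown, unseen, unchanging angle of up to 0.26 rad either way.
- pin: The loose steel locking pin; origin at its foot.
- pin_rack: Fixed grey parking block for the pin, 44 x 44 x 22 mm, with a hole 15 mm wide and 16 mm deep. Origin: centre of its underside.
- weight: Bystander: brass weight with a knob, 25 x 25 x 30 mm. Origin: centre of its underside.
- vial: Bystander: small glass vial with black cap, 27 x 27 x 56 mm. Origin: centre of its underside.
- jar: Bystander: white jar with green cap, 52 x 52 x 67 mm. Origin: centre of its underside.
- mould: Bystander: flat metal ring, 58 mm across, 12 mm high. Origin: centre of its underside.

How it is judged (in metres and radians):
At the end, for the whole second after the job is handed in: The pin is at rest, upright (within 0.12 rad) in the guide (within 5 mm of its axis), its foot under 14 mm above the housing's underside, so down in the slot; the bar's middle is within 14.5 mm of the window's centre, seen from above; the crank has sprung back to within 0.08 rad (z of pin_foot in the frame of housing below 0.014 m and horizontal distance between pin_foot and guide below 0.005 m and angle between pin's own z axis and vertical below 0.12 rad and horizontal distance between mark and window below 0.0145 m and value of joint crank between -0.08 and 0.08 rad and linear speed of pin below 0.02 m/s); the robot touches nothing.
It fails at once if the crank is wound more than 0.19 rad (just over 10 degrees) against the wheel (value of joint crank above 0.19 rad or value of joint crank below -0.19 rad).
It fails at once if the pin is pressed on the wheel with more than 25 N (contact force between pin and wheel above 25 N).
It fails at once if a bystander (weight, vial, jar or ring) is moved by more than 20 mm (distance of any of weight, vial, jar, mould from where it was at the start of the episode above 0.02 m).
It also fails if it takes over 72 s, if anything falls off the work surface, if the arm or the gripper's body presses on something with over 40 N, if the wrist force passes 120 N, or if a joint passes its speed limit or range.

## Working session

There is one attempt and no reset: what is moved stays moved. The work goes in short steps, Python scripts to look and compute and a tool call to move; the robot and the scene stay as the last step left them, time stands still between calls to the robot, and variables do not carry over. Pictures are saved under pics/ and viewed, about 8 in all and at most 12, crops included, and the job is handed in when it is done.

Besides the shell and the picture viewer there is one more tool, called after "Request:" as a command line: name --argument value ..., lists and objects as JSON in quotes. apply_moves: Moves the arm, as the interface text tells. Its arguments: {"type":"object","properties":{"deltas":{"type":"array"},"force":{"type":"number"}},"required":["deltas"]}

```bash
mkdir -p pics
python3 - <<'E'
from bench import bot, viewer
import cv2, numpy as np
o=bot.get_obs(); print({k:np.round(v,3).tolist() if not isinstance(v,dict) else v for k,v in o.items()})
for n in ["top","scene"]:
    s=viewer.snapshot(n); cv2.imwrite(f"pics/{n}0.png",s["img"][:,:,::-1]); np.savez(f"pics/{n}0.npz",**s)
    print(n,np.round(s["mtx"],1).tolist(),np.round(s["cam_to_world"],3).tolist())
E
```

```text
{'time': 0.0, 'joint_positions': [-79.038, 28.315, 77.127, 0.002, 74.627, -5.473], 'qvel': [-0.091, 0.019, -0.009, 0.01, -0.051, 0.056], 'effort': [0.006, -88.216, -38.387, 0.0, 0.01, 0.0], 'tcp_pos': [176.759, -599.125, 238.695], 'ee_rot': [-90.07, 0.008, -163.566], 'force': [0.266, 0.449, 0.948], 'wrist_torque': [0.016, 0.027, -0.038], 'gripper_width': 85.225}
top [[606.6, 0.0, 326.7], [0.0, 606.6, 246.5], [0.0, 0.0, 1.0]] [[0.008, -0.988, 0.157, 278.935], [-1.0, -0.007, 0.006, 93.795], [-0.005, -0.157, -0.988, 1847.781], [0.0, 0.0, 0.0, 1.0]]
scene [[476.6, 0.0, 315.5], [0.0, 476.6, 235.9], [0.0, 0.0, 1.0]] [[-0.779, -0.41, 0.475, 7.09], [-0.627, 0.506, -0.592, 804.299], [0.003, -0.759, -0.651, 870.205], [0.0, 0.0, 0.0, 1.0]]
```

View pics/top0.png

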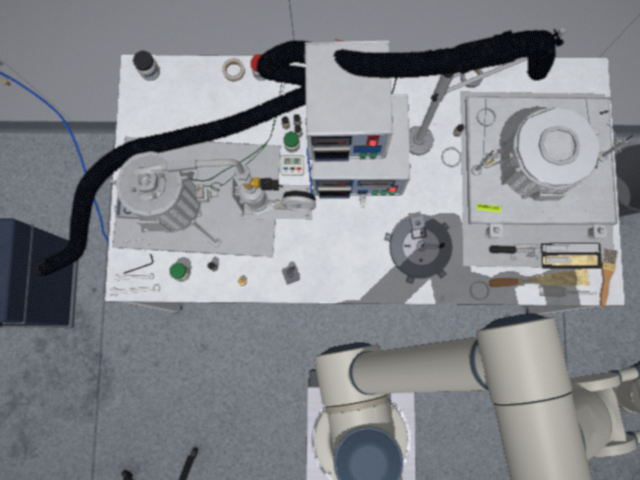

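View pics/scene0.png

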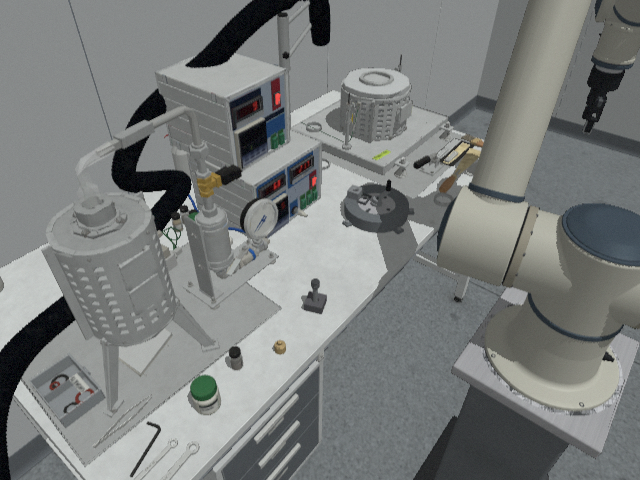

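The top view shows the housing at about (420,247), the pin in its rack at (291,272), and the weight, vial and jar at (242,281), (213,264) and (179,271). Next I'll enlarge the housing and pin.

Run:
```python
import cv2, numpy as np
t=cv2.imread("pics/top0.png");s=cv2.imread("pics/scene0.png")
a=cv2.resize(t[205:290,375:465],None,fx=4.4,fy=4.4,interpolation=cv2.INTER_CUBIC)
b=cv2.resize(s[170:250,335:425],None,fx=4.4,fy=4.4,interpolation=cv2.INTER_CUBIC)
c=cv2.resize(t[255:290,270:310],None,fx=5,fy=5,interpolation=cv2.INTER_CUBIC)
d=cv2.resize(s[270:315,290:335],None,fx=4.8,fy=4.8,interpolation=cv2.INTER_CUBIC)
im=np.zeros((600,800,3),np.uint8)
for p,x,y in((a,0,0),(b,400,0),(c,0,380),(d,400,380)): im[y:y+p.shape[0],x:x+p.shape[1]]=p
cv2.imwrite("pics/c1.png",im)
```

```text
(no output)
```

View pics/c1.png

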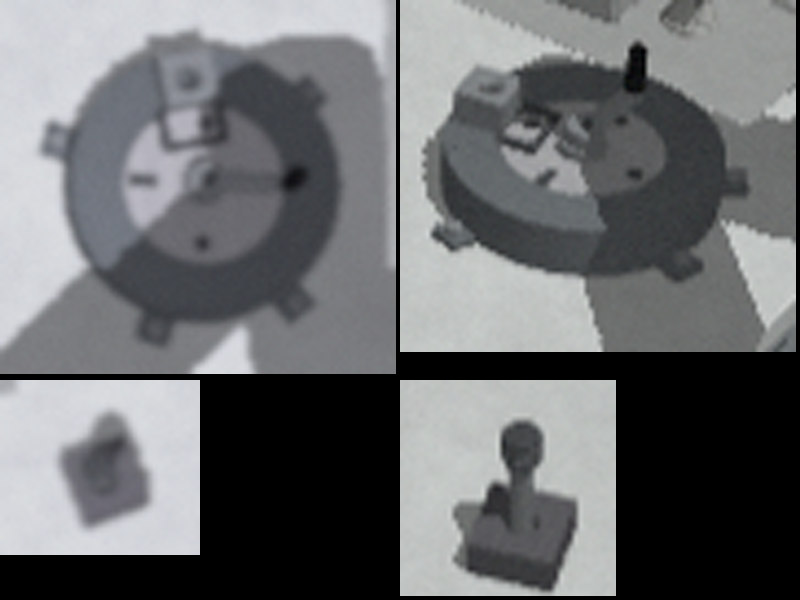

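The crop shows these pixels in the full top image: guide hole (417,222), hub (421,246), bar (408,246) and post (442,245). So the bar is about 90° CCW of the window. The pin stands upright in the rack. Now I'll measure.

```bash
cat > h.py <<'E'
import numpy as np
def cloud(s):
    z=s["range_z"].astype(float); v,u=np.mgrid[:480,:640]; K=s["mtx"]
    P=np.stack([(u-K[0,2])/K[0,0]*z,(v-K[1,2])/K[1,1]*z,z],-1)
    T=s["cam_to_world"]; return P@T[:3,:3].T+T[:3,3]
def ray(s,px,h):
    K=s["mtx"];T=s["cam_to_world"]
    d=T[:3,:3]@np.array([(px[0]-K[0,2])/K[0,0],(px[1]-K[1,2])/K[1,1],1]);o=T[:3,3]
    return (o+d*(h-o[2])/d[2])[:2]
def proj(s,p):
    T=s["cam_to_world"];c=T[:3,:3].T@(np.array(p)-T[:3,3]);q=s["mtx"]@c;return q[:2]/q[2]
E
python3 - <<'E'
import numpy as np,cv2
from h import *
S={n:np.load(f"pics/{n}0.npz") for n in("top","scene")}
t,s=S["top"],S["scene"]
c=lambda x,y,ox=375,oy=205,f=4.4:((x+.5)/f-.5+ox,(y+.5)/f-.5+oy)
print("TOP hub",ray(t,c(205,179),45),"guide",ray(t,c(189,78),62),"bar",ray(t,c(145,181),34),"spotS",ray(t,c(203,243),34),"spotN",ray(t,c(208,122),34),"post",ray(t,c(297,175),87))
d=lambda x,y:c(x-400,y,335,170)
print("SCENE guide",ray(s,d(491,87),62),"bar",ray(s,d(547,179),34),"spots",ray(s,d(634,174),34),ray(s,d(620,120),34),"post",ray(s,d(636,47),87))
print("feet pin head top view",ray(t,c(109,425-380,270,255,5),84),"scene head",ray(s,c(522-400,445-380,290,270,4.8),75))
for n in S:
    P=cloud(S[n]).reshape(-1,3)
    g=ray(t,c(205,179),39); r=np.hypot(*(P[:,:2]-g).T)
    for nm,m in(("guide",(r<110)&(abs(P[:,2]-62)<5)&(r>40)),("post",(r<90)&(P[:,2]>72)&(P[:,2]<95)),("all39",(r<105)&(abs(P[:,2]-38)<3))):
        Q=P[m]; print(n,nm,len(Q),Q.mean(0).round(1) if len(Q) else "",Q.min(0).round(),Q.max(0).round())
    h=ray(t,c(109,45,270,255,5),84); r=np.hypot(*(P[:,:2]-h).T)
    for nm,lo,hi in(("head",62,95),("shaft",28,58),("block",16,26)):
        Q=P[(r<45)&(P[:,2]>lo)&(P[:,2]<hi)]; print(n,nm,len(Q),Q.mean(0).round(1),Q.min(0).round(),Q.max(0).round()) if len(Q) else 0
    for nm,px in (("weight",(242,281)),("vial",(213,264)),("jar",(179,271))):
        h=ray(t,px,30);Q=P[(np.hypot(*(P[:,:2]-h).T)<40)&(P[:,2]>12)]; print(n,nm,len(Q),Q.mean(0).round(),Q.max(0).round())
E
```

```text
TOP hub [ 570.88516693 -178.81814802] guide [ 637.74727467 -166.47534132] bar [ 570.9623281  -139.22941657] spotS [ 528.23877952 -178.39957276] spotN [ 612.52666597 -183.18949616] post [ 567.25170928 -233.886097  ]
SCENE guide [ 637.44524289 -167.60313205] bar [ 570.59985754 -139.06546762] spots [ 529.30680931 -179.49660068] [ 569.01865175 -224.68048747] post [ 569.77096232 -235.98573086]
feet pin head top view [507.34038454 208.19575793] scene head [483.32637096 211.85530395]
top guide 103 [ 632.5 -169.3   61.9] [ 560. -235.   57.] [ 657. -144.   67.]
top post 18 [ 566.3 -232.8   85.8] [ 562. -240.   73.] [ 572. -227.   95.]
top all39 1130 [ 564.5 -177.8   38. ] [ 479. -270.   35.] [662. -85.  41.]
top head 39 [481.9 214.9  83.1] [472. 206.  72.] [492. 224.  89.]
top shaft 14 [482.3 214.3  29.9] [468. 197.  28.] [504. 237.  34.]
top block 100 [483.3 214.7  21.5] [465. 189.  16.] [508. 244.  26.]
top weight 55 [462. 362.  21.] [480. 381.  43.]
top vial 87 [503. 448.  46.] [516. 463.  67.]
top jar 301 [484. 544.  58.] [516. 572.  81.]
scene guide 125 [ 630.  -173.    62.3] [ 561. -240.   57.] [ 660. -145.   66.]
scene post 29 [ 566.7 -232.7   83.1] [ 560. -241.   73.] [ 573. -227.   91.]
scene all39 1138 [ 559.8 -172.4   38.4] [ 476. -279.   35.] [661. -81.  41.]
scene head 89 [480.3 215.9  79.9] [472. 205.  63.] [493. 224.  88.]
scene shaft 41 [479.9 216.3  43. ] [476. 211.  29.] [486. 220.  56.]
scene block 223 [482.5 215.8  22.4] [463. 185.  16.] [509. 241.  26.]
scene weight 107 [459. 363.  22.] [473. 373.  33.]
scene vial 258 [500. 453.  41.] [517. 463.  60.]
scene jar 906 [478. 551.  53.] [512. 573.  71.]
```

```bash
cat > plan.py <<'E'
import sys,numpy as np
from bench import bot
def plan(x,y,z,yaw):
    o=bot.get_obs(); a=np.radians(o["ee_rot"][2]); p=np.array(o["tcp_pos"])
    d=np.array([x,y,z])-p
    tx=d@[np.cos(a),np.sin(a),0];ty=-d[2];tz=d@[-np.sin(a),np.cos(a),0]
    dy=(yaw-o["ee_rot"][2]+180)%360-180
    return np.round([tx/1e3,ty/1e3,tz/1e3],4).tolist(),round(float(-np.radians(dy)),4),round(float(np.linalg.norm(d)))
if __name__=="__main__": print(*plan(*map(float,sys.argv[1:])))
E
python3 - <<'E'
from plan import *; from h import *
print(plan(568,-234,140,-92.5))
t,s=[np.load(f"pics/{n}0.npz") for n in("top","scene")]
ax=np.array([570.5,-180.5])
for S in(t,s):
    P=cloud(S).reshape(-1,3); r=np.hypot(*(P[:,:2]-[638,-167]).T); Q=P[(r<35)&(abs(P[:,2]-62)<5)]
    print("guide",len(Q),Q.mean(0),Q.min(0),Q.max(0), np.median(Q[:,2]))
    r=np.hypot(*(P[:,:2]-ax).T);Q=P[(r<110)&(abs(P[:,2]-38)<2.5)&(r>62)]
    # outer circle fit of top ring by angular bins
    a=np.arctan2(*(Q[:,1::-1]-ax).T); R=np.hypot(*(Q[:,:2]-ax).T); E=[]
    for k in np.arange(-np.pi,np.pi,np.pi/18):
        m=(a>=k)&(a<k+np.pi/18)
        if m.sum()>3: E.append(Q[m][R[m].argmax(),:2])
    E=np.array(E)
    f=np.linalg.lstsq(np.c_[2*E,np.ones(len(E))],(E**2).sum(1),rcond=None)[0]; print("circle",f[:2],np.sqrt(f[2]+f[:2]@f[:2]),len(E))
E
```

```text
([-0.4786, 0.0988, -0.2396], -1.2404, 544)
guide 95 [ 637.97634317 -164.44653814   61.85755789] [ 617.67732405 -185.59737604   57.09768482] [ 657.27772811 -144.42894967   66.62164693] 61.96267979920299
circle [277.03526693 -42.8475244 ] 280.32962646164134 1
guide 111 [ 638.09510159 -165.39120702   62.32384271] [ 616.51194025 -189.92539371   57.21958399] [ 659.65593443 -144.60737724   66.48793049] 62.62529537593696
circle [ 307.38782662 -134.78714396] 335.6413266152096 1
```

Request:
apply_moves --deltas '[{"jaw": 0.4, "slide": [-0.05, 0.01, -0.025], "turn": -0.13}, {"jaw": 0.4, "slide": [-0.1, 0.02, -0.05], "turn": -0.26}, {"jaw": 0.4, "slide": [-0.15, 0.03, -0.075], "turn": -0.39}, {"jaw": 0.4, "slide": [-0.2, 0.04, -0.1], "turn": -0.52}, {"jaw": 0.4, "slide": [-0.25, 0.05, -0.125], "turn": -0.65}]' --force 20

```text
time: 0.72
tcp_pos: [382.3, -407.4, 188.8]
ee_rot: [-90.0, 0.0, -126.1]
force: [1.4, -0.5, 0.5]
gripper_width: 34.4
```

```bash
python3 plan.py 568 -234 140 -92.5
```

```text
[-0.2495, 0.0488, 0.0479] -0.5863 259
```

Request:
apply_moves --deltas '[{"jaw": 0.4, "slide": [-0.055, 0.01, 0.011], "turn": -0.12}, {"jaw": 0.4, "slide": [-0.11, 0.02, 0.021], "turn": -0.24}, {"jaw": 0.4, "slide": [-0.165, 0.03, 0.032], "turn": -0.36}, {"jaw": 0.4, "slide": [-0.21, 0.04, 0.04], "turn": -0.48}, {"jaw": 0.4, "slide": [-0.2495, 0.0488, 0.048], "turn": -0.586}]'

```text
time: 1.35
tcp_pos: [568.7, -234.7, 139.8]
ee_rot: [-90.0, 0.0, -92.5]
force: [0.6, -0.9, -0.3]
gripper_width: 33.9
```

```bash
python3 plan.py 568 -234 69 -92.5
python3 - <<'E'
from bench import viewer; import cv2,numpy as np
s=viewer.snapshot("scene");t=viewer.snapshot("top")
b=cv2.resize(s["img"][120:250,325:445,::-1],None,fx=3.3,fy=3.3,interpolation=cv2.INTER_CUBIC)
a=cv2.resize(t["img"][195:300,365:475,::-1],None,fx=3.6,fy=3.6,interpolation=cv2.INTER_CUBIC)
im=np.zeros((430,800,3),np.uint8); im[:b.shape[0],:b.shape[1]]=b; im[:a.shape[0],400:400+a.shape[1]]=a
cv2.imwrite("pics/c2.png",im)
E
```

```text
[-0.0007, 0.0708, -0.0007] 0.0001 71
```

View pics/c2.png

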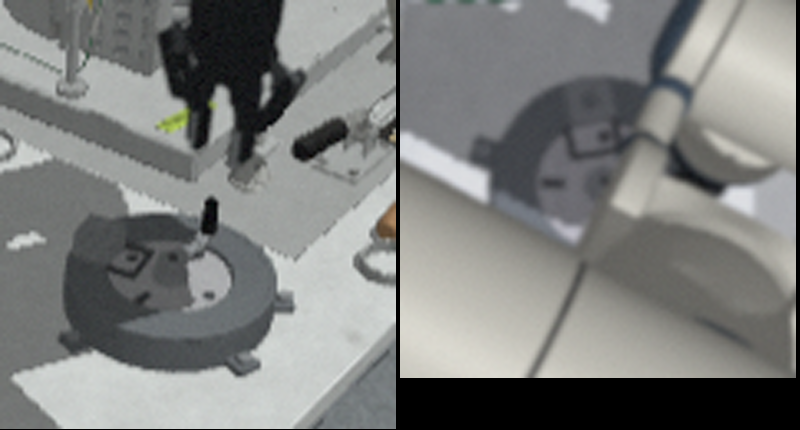

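The scene view shows the open fingers above the post at (211,215) in the crop, clear of everything. The bar is visible at (143,298). Descending to straddle the post.

Request:
apply_moves --deltas '[{"jaw": 0.4, "slide": [0, 0.025, 0], "turn": 0}, {"jaw": 0.4, "slide": [0, 0.05, 0], "turn": 0}, {"jaw": 0.4, "slide": [0, 0.071, 0], "turn": 0}, {"jaw": 0.2, "slide": [0, 0.071, 0], "turn": 0}, {"jaw": 0.2, "slide": [0, 0.071, 0], "turn": 0}]'

```text
time: 2.08
tcp_pos: [567.9, -236.6, 70.2]
ee_rot: [-90.0, -0.0, -92.8]
force: [-0.4, -0.6, 0.4]
gripper_width: 17.2
```

Request:
apply_moves --deltas '[{"jaw": 0.2, "slide": [-0.0001, 0, -0.0038], "turn": 0.07}, {"jaw": 0.2, "slide": [-0.0005, 0, -0.0077], "turn": 0.14}, {"jaw": 0.2, "slide": [-0.0012, 0, -0.0114], "turn": 0.209}, {"jaw": 0.2, "slide": [-0.0021, 0, -0.0152], "turn": 0.279}, {"jaw": 0.2, "slide": [-0.0033, 0, -0.0188], "turn": 0.349}]'

```text
time: 2.7
tcp_pos: [549.9, -232.8, 70.8]
ee_rot: [-89.8, -0.0, -112.9]
force: [2.7, -2.9, -2.1]
gripper_width: 17.2
```

Run:
```python
from plan import *
ax=np.array([570.5,-180.3]); o=bot.get_obs(); d=np.array(o["tcp_pos"][:2])-ax
print(np.hypot(*d),np.degrees(np.arctan2(d[1],d[0])),o["ee_rot"],o["force"])
```

```text
56.37841929803954 -111.42109996910392 [-8.98381797e+01 -2.36045537e-02 -1.12891893e+02] [ 2.68368699 -2.94072564 -2.0786723 ]
```

Request:
apply_moves --deltas '[{"jaw": 0.2, "slide": [-0.0001, 0, -0.0038], "turn": 0.07}, {"jaw": 0.2, "slide": [-0.0005, 0, -0.0077], "turn": 0.14}, {"jaw": 0.2, "slide": [-0.0012, 0, -0.0114], "turn": 0.209}, {"jaw": 0.2, "slide": [-0.0021, 0, -0.0152], "turn": 0.279}, {"jaw": 0.2, "slide": [-0.0033, 0, -0.0188], "turn": 0.349}]'

```text
time: 3.32
tcp_pos: [533.9, -222.7, 70.8]
ee_rot: [-89.8, 0.0, -132.9]
force: [0.7, -4.2, -1.9]
gripper_width: 17.3
```

Request:
apply_moves --deltas '[{"jaw": 0.2, "slide": [-0.0001, 0, -0.0038], "turn": 0.07}, {"jaw": 0.2, "slide": [-0.0005, 0, -0.0077], "turn": 0.14}, {"jaw": 0.2, "slide": [-0.0012, 0, -0.0114], "turn": 0.209}, {"jaw": 0.2, "slide": [-0.0017, 0, -0.0133], "turn": 0.244}, {"jaw": 0.2, "slide": [-0.0017, 0, -0.0133], "turn": 0.244}]'

```text
time: 3.95
tcp_pos: [525.0, -211.8, 70.2]
ee_rot: [-89.9, 0.0, -146.7]
force: [1.0, -2.1, 2.5]
gripper_width: 17.0
```

Run:
```python
from plan import *
from bench import viewer; import cv2,numpy as np
ax=np.array([570.5,-180.3]); o=bot.get_obs(); d=np.array(o["tcp_pos"][:2])-ax
print(np.hypot(*d),np.degrees(np.arctan2(d[1],d[0])),o["ee_rot"],o["force"])
s=viewer.snapshot("scene");np.savez("pics/s3.npz",**s)
cv2.imwrite("pics/c3.png",cv2.resize(s["img"][150:260,325:445,::-1],None,fx=5,fy=5,interpolation=cv2.INTER_CUBIC))
```

```text
55.395229950726716 -145.29798129093209 [-8.99182709e+01  4.64310004e-02 -1.46697134e+02] [ 0.98376785 -2.14700718  2.49785401]
```

View pics/c3.png

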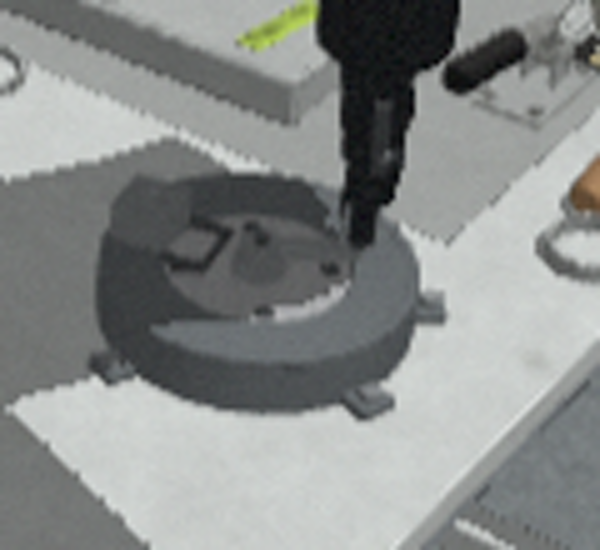

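The gripper holds the post, and spots show in the crop at (257,232), (330,268) and (265,312). I'll work out the wheel angle from them.

Run:
```python
from h import *
s=np.load("pics/s3.npz"); ax=np.array([570.5,-180.3])
for p in((257,232),(330,268),(265,312)):
    d=ray(s,((p[0]+.5)/5-.5+325,(p[1]+.5)/5-.5+150),34)-ax; print(p,d,np.hypot(*d),np.degrees(np.arctan2(d[1],d[0])))
```

```text
(257, 232) [ 20.94703179 -31.96058318] 38.21330943810686 -56.759084184118684
(330, 268) [-32.13815909 -28.8075268 ] 43.15941229488397 -138.12805633149569
(265, 312) [-25.70245346  30.59149315] 39.95567001774672 130.03640725433655
```

Request:
apply_moves --deltas '[{"jaw": 0.2, "slide": [-0.0001, 0, -0.003], "turn": 0.055}, {"jaw": 0.2, "slide": [-0.0003, 0, -0.0058], "turn": 0.105}, {"jaw": 0.4, "slide": [-0.0003, 0, -0.0058], "turn": 0.105}, {"jaw": 0.4, "slide": [-0.0003, -0.01, -0.0058], "turn": 0.105}, {"jaw": 0.4, "slide": [-0.0003, -0.07, -0.0058], "turn": 0.105}]'

```text
time: 4.62
tcp_pos: [519.8, -205.6, 138.1]
ee_rot: [-90.3, -0.2, -152.7]
force: [0.3, -0.4, 0.0]
gripper_width: 34.0
```

```bash
python3 plan.py 482 215 200 -150; python3 plan.py 482 215 200 150;python3 plan.py 482 215 200 -60
```

```text
[-0.1596, -0.0619, -0.391] -0.0466 427
[-0.1596, -0.0619, -0.391] 1.0006 427
[-0.1596, -0.0619, -0.391] -1.6174 427
```

Request:
apply_moves --deltas '[{"jaw": 0.6, "slide": [-0.02, -0.025, -0.05], "turn": 0}, {"jaw": 0.6, "slide": [-0.045, -0.045, -0.1], "turn": 0}, {"jaw": 0.6, "slide": [-0.065, -0.062, -0.155], "turn": 0}, {"jaw": 0.6, "slide": [-0.087, -0.062, -0.213], "turn": 0}, {"jaw": 0.6, "slide": [-0.11, -0.062, -0.27], "turn": 0}]'

```text
time: 5.25
tcp_pos: [495.2, 85.8, 202.5]
ee_rot: [-90.0, 0.1, -152.7]
force: [1.3, -0.3, -0.9]
gripper_width: 50.5
```

```bash
python3 plan.py 482 215 125 -152.7
```

```text
[-0.0476, 0.0775, -0.1209] 0.0003 151
```

Request:
apply_moves --deltas '[{"jaw": 0.6, "slide": [-0.02, 0.01, -0.05], "turn": 0}, {"jaw": 0.6, "slide": [-0.036, 0.03, -0.09], "turn": 0}, {"jaw": 0.6, "slide": [-0.0476, 0.055, -0.1205], "turn": 0}, {"jaw": 0.6, "slide": [-0.0476, 0.0775, -0.1205], "turn": 0}, {"jaw": 0.6, "slide": [-0.0476, 0.0775, -0.1205], "turn": 0}]'

```text
time: 5.88
tcp_pos: [481.7, 212.8, 123.3]
ee_rot: [-90.0, -0.2, -152.6]
force: [-0.3, -0.3, 0.0]
gripper_width: 51.6
```

```bash
python3 plan.py 482 215 66 -152.7
python3 - <<'E'
from h import *
from bench import viewer,bot; import cv2,numpy as np
s=viewer.snapshot("scene");t=viewer.snapshot("top");np.savez("pics/s4.npz",**s);np.savez("pics/t4.npz",**t)
print(bot.get_obs()["tcp_pos"])
P=cloud(s).reshape(-1,3); r=np.hypot(*(P[:,:2]-[482,215]).T)
for lo,hi in((28,60),(66,84)):
    Q=P[(r<16)&(P[:,2]>lo)&(P[:,2]<hi)]; print(len(Q),Q.mean(0) if len(Q) else 0,Q.min(0),Q.max(0))
a=cv2.resize(s["img"][230:320,270:350,::-1],None,fx=5,fy=5,interpolation=cv2.INTER_CUBIC)
b=cv2.resize(t["img"][205:300,375:465,::-1],None,fx=4.4,fy=4.4,interpolation=cv2.INTER_CUBIC)
im=np.zeros((450,800,3),np.uint8); im[:450,:400]=a; im[:b.shape[0],400:400+b.shape[1]]=b
cv2.imwrite("pics/c4.png",im)
E
```

```text
[-0.0012, 0.0573, -0.0018] 0.001 57
[483.01114442 212.64671486 124.82422982]
45 [479.85236571 216.30776915  45.20903699] [476.22199145 210.99219227  30.9071297 ] [484.73249595 220.63599174  59.46605265]
50 [478.46182767 217.38163167  76.99038083] [472.11427195 204.45661459  67.99834173] [491.81490691 223.69135668  83.99765535]
```

View pics/c4.png

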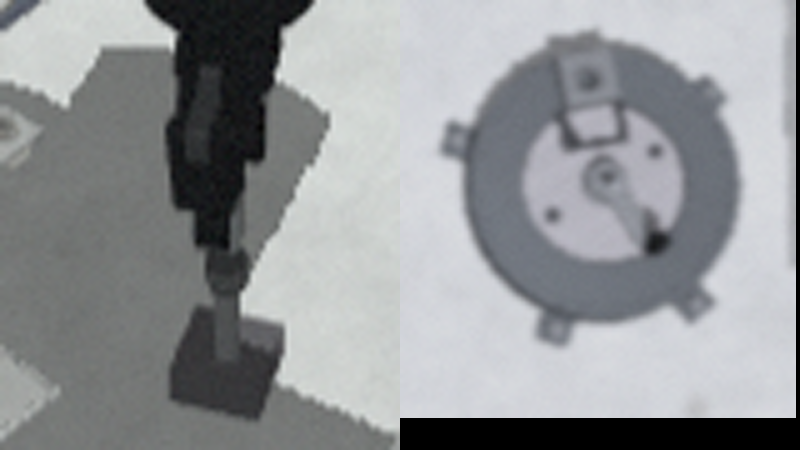

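The pin is upright directly under the open jaws. The top crop shows the guide hole at (589,78), spots at (655,151) and (553,215), and the post at (657,240), so the bar sits just CCW of the window frame. Descending to grasp the head.

Request:
apply_moves --deltas '[{"jaw": 0.6, "slide": [0, 0.03, 0], "turn": 0}, {"jaw": 0.6, "slide": [0, 0.061, 0], "turn": 0}, {"jaw": 0.6, "slide": [0, 0.061, 0], "turn": 0}, {"jaw": 0.2, "slide": [0, 0.061, 0], "turn": 0}, {"jaw": 0.1, "slide": [0, 0.061, 0], "turn": 0}]' --force 40

```text
time: 6.6
tcp_pos: [483.6, 213.0, 64.5]
ee_rot: [-90.0, 0.1, -152.7]
force: [-0.2, 0.6, 7.6]
gripper_width: 18.3
```

Run:
```python
from h import *
t=np.load("pics/t4.npz"); c=lambda x,y:((x-400+.5)/4.4-.5+375,(y+.5)/4.4-.5+205)
P=cloud(t).reshape(-1,3); ax=np.array([570.5,-180.3])
d=P[:,:2]-ax; R=np.hypot(*d.T); a=np.arctan2(d[:,1],d[:,0]); m0=(R<104)&(R>80)&(abs(P[:,2]-38.5)<4); E=[]
for k in np.arange(-np.pi,np.pi,np.pi/24):
    m=m0&(a>=k)&(a<k+np.pi/24)
    if m.sum()>2: E.append(P[m][R[m].argmax(),:2])
E=np.array(E); f=np.linalg.lstsq(np.c_[2*E,np.ones(len(E))],(E**2).sum(1),rcond=None)[0]; print("circle",f[:2],np.sqrt(f[2]+f[:2]@f[:2]),len(E))
print("guide",ray(t,c(589,78),62)); 
for p in((655,151),(553,215)): q=ray(t,c(*p),34);print(q,np.degrees(np.arctan2(*(q-ax)[::-1])),np.hypot(*(q-ax)))
Q=P[(np.hypot(*(P[:,:2]-[638,-167]).T)<32)&(abs(P[:,2]-62)<4)]; import cv2
print(len(Q),Q.mean(0),cv2.minAreaRect(Q[:,:2].astype(np.float32)))
```

```text
circle [ 569.67467463 -178.27348325] 92.79170933866168 45
guide [ 637.74727467 -166.47534132]
[ 592.46322978 -215.20736162] -57.8224641611166 41.24205811090044
[ 547.36892601 -144.42004085] 122.80904583069481 42.68978861680407
79 [ 637.07362964 -163.31180581   61.82535583] ((637.8665771484375, -165.31985473632812), (37.64872360229492, 37.23817443847656), 11.557456970214844)
```

Request:
apply_moves --deltas '[{"jaw": 0.1, "slide": [0, 0, 0], "turn": 0}, {"jaw": 0.1, "slide": [0, -0.02, 0], "turn": 0}, {"jaw": 0.1, "slide": [0, -0.05, 0], "turn": 0}, {"jaw": 0.1, "slide": [0, -0.09, 0], "turn": 0}, {"jaw": 0.1, "slide": [0, -0.09, 0], "turn": 0}]'

```text
time: 7.22
tcp_pos: [484.3, 213.3, 156.3]
ee_rot: [-89.9, 0.3, -152.7]
force: [0.5, 0.1, -2.1]
gripper_width: 18.6
```

```bash
python3 plan.py 510 -160 150 -152.7
python3 - <<'E'
from h import *
from bench import viewer,bot; import cv2,numpy as np
s=viewer.snapshot("scene")
o=bot.get_obs();print(o["tcp_pos"],o["force"],o["gripper_width"])
cv2.imwrite("pics/c5.png",cv2.resize(s["img"][170:320,270:360,::-1],None,fx=4,fy=4,interpolation=cv2.INTER_CUBIC))
E
```

```text
[0.1482, 0.0063, 0.3436] -0.0005 374
[483.41392029 213.09521495 154.58789675] [ 0.15447361  0.10830485 -1.54263637] 18.32149521964484
```

View pics/c5.png

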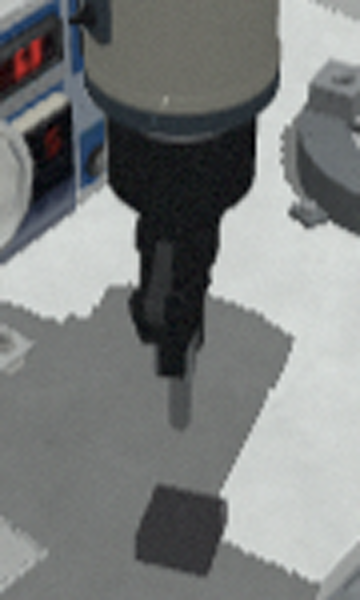

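The pin is held and hangs straight, foot at (179,428) in the crop, rack empty. Next I'll measure the foot's xy and carry it to the guide.

Run:
```python
from h import *
s=np.load("pics/s4.npz")
for z in(96,100): print(ray(s,(270+179.5/4-.5,170+426.5/4-.5),z))
```

```text
[485.67827044 211.34267107]
[483.20559834 214.40623211]
```

Request:
apply_moves --deltas '[{"jaw": 0.1, "slide": [0.022, 0, 0.051], "turn": 0}, {"jaw": 0.1, "slide": [0.045, 0, 0.104], "turn": 0}, {"jaw": 0.1, "slide": [0.068, 0, 0.157], "turn": 0}, {"jaw": 0.1, "slide": [0.091, 0, 0.21], "turn": 0}, {"jaw": 0.1, "slide": [0.114, 0, 0.263], "turn": 0}]'

```text
time: 7.9
tcp_pos: [501.2, -74.9, 152.2]
ee_rot: [-90.0, -0.0, -152.7]
force: [1.5, -0.1, -2.0]
gripper_width: 18.4
```

```bash
python3 plan.py 638 -165.7 150 -152.7
```

```text
[-0.08, 0.0022, 0.1433] -0.0006 164
```

Request:
apply_moves --deltas '[{"jaw": 0.1, "slide": [-0.02, 0, 0.04], "turn": 0}, {"jaw": 0.1, "slide": [-0.045, 0, 0.085], "turn": 0}, {"jaw": 0.1, "slide": [-0.07, 0, 0.125], "turn": 0}, {"jaw": 0.1, "slide": [-0.08, 0.002, 0.1433], "turn": 0}, {"jaw": 0.1, "slide": [-0.08, 0.002, 0.1433], "turn": 0}]'

```text
time: 8.52
tcp_pos: [638.8, -164.5, 149.4]
ee_rot: [-90.1, -0.1, -152.8]
force: [-1.3, 1.0, -1.8]
gripper_width: 18.8
```

```bash
python3 plan.py 638 -165.7 125 -152.7
python3 - <<'E'
from h import *
from bench import viewer,bot; import cv2,numpy as np
s=viewer.snapshot("scene");np.savez("pics/s6.npz",**s)
o=bot.get_obs();print(o["tcp_pos"],o["force"],o["gripper_width"])
print("expect foot px",proj(s,[*o["tcp_pos"][:2],o["tcp_pos"][2]-58.5]),"guide",proj(s,[638,-165.7,62]))
cv2.imwrite("pics/c6.png",cv2.resize(s["img"][130:230,310:420,::-1],None,fx=6,fy=6,interpolation=cv2.INTER_CUBIC))
E
```

```text
[0.0012, 0.0244, 0.0007] -0.0013 24
[ 637.88123513 -163.81448273  149.62810559] [-0.70338009  0.14316769 -1.81440608] 18.41183631938499
expect foot px [354.98914583 181.64432507] guide [354.76647852 189.60785135]
```

View pics/c6.png

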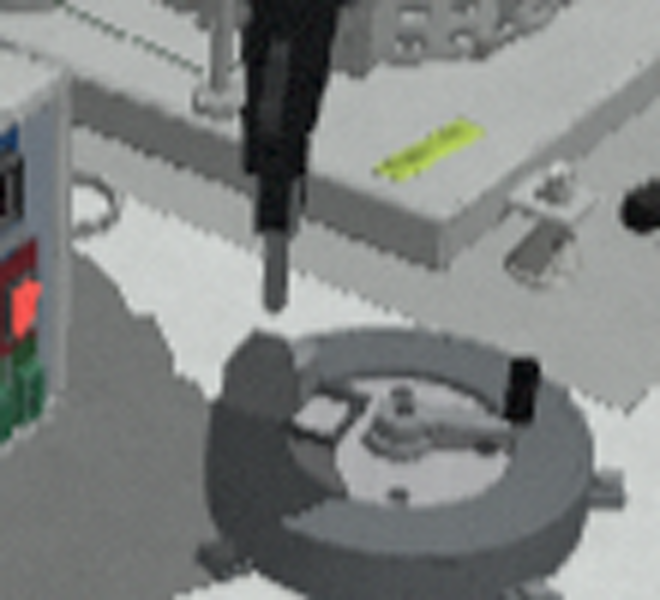

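The foot is at (355.4,180.9) px against the predicted (355.0,181.6), so it is over the guide. Descending gently.

Request:
apply_moves --deltas '[{"jaw": 0.1, "slide": [0.0012, 0.012, 0.0007], "turn": 0}, {"jaw": 0.1, "slide": [0.0012, 0.022, 0.0007], "turn": 0}, {"jaw": 0.1, "slide": [0.0012, 0.029, 0.0007], "turn": 0}, {"jaw": 0.1, "slide": [0.0012, 0.033, 0.0007], "turn": 0}, {"jaw": 0.1, "slide": [0.0012, 0.035, 0.0007], "turn": 0}]'

```text
time: 9.2
tcp_pos: [638.7, -165.6, 116.5]
ee_rot: [-89.9, 0.1, -152.7]
force: [2.2, -3.5, 8.9]
gripper_width: 18.6
```

Request:
apply_moves --deltas '[{"jaw": 0.1, "slide": [0, -0.002, 0.0012], "turn": 0}, {"jaw": 0.1, "slide": [0, 0, 0.0015], "turn": 0}, {"jaw": 0.1, "slide": [0, 0.002, 0.0015], "turn": 0}, {"jaw": 0.1, "slide": [0, 0.004, 0.0015], "turn": 0}]'

```text
time: 9.7
tcp_pos: [638.8, -166.6, 112.0]
ee_rot: [-90.0, 0.0, -152.7]
force: [1.9, -1.7, 0.5]
gripper_width: 18.5
```

Request:
apply_moves --deltas '[{"jaw": 0.1, "slide": [-0.0003, 0.003, 0.0005], "turn": 0}, {"jaw": 0.1, "slide": [-0.0003, 0.006, 0.0005], "turn": 0}, {"jaw": 0.1, "slide": [-0.0003, 0.009, 0.0005], "turn": 0}, {"jaw": 0.1, "slide": [-0.0003, 0.012, 0.0005], "turn": 0}]'

```text
time: 10.2
tcp_pos: [639.0, -166.7, 99.7]
ee_rot: [-90.0, -0.0, -152.7]
force: [2.1, -0.8, 0.5]
gripper_width: 18.9
```

Request:
apply_moves --deltas '[{"jaw": 0.1, "slide": [-0.0005, 0.003, 0], "turn": 0}, {"jaw": 0.1, "slide": [-0.0005, 0.006, 0], "turn": 0}, {"jaw": 0.1, "slide": [-0.0005, 0.008, 0], "turn": 0}, {"jaw": 0.1, "slide": [-0.0005, 0.009, 0], "turn": 0}]'

```text
time: 10.7
tcp_pos: [639.4, -166.5, 90.8]
ee_rot: [-90.0, -0.0, -152.7]
force: [1.1, -1.8, -0.7]
gripper_width: 18.6
```

Request:
apply_moves --deltas '[{"jaw": 0.1, "slide": [0, 0.0012, 0], "turn": 0}, {"jaw": 0.1, "slide": [0, 0.0012, 0], "turn": 0}, {"jaw": 0.5, "slide": [0, 0.0012, 0], "turn": 0}, {"jaw": 0.5, "slide": [0, 0.0012, 0], "turn": 0}, {"jaw": 0.5, "slide": [0, -0.03, 0], "turn": 0}]'

```text
time: 11.32
tcp_pos: [638.1, -165.9, 119.3]
ee_rot: [-90.2, -0.2, -152.7]
force: [0.7, 0.6, 1.0]
gripper_width: 42.6
```

Request:
apply_moves --deltas '[{"jaw": 0.4, "slide": [0, -0.04, 0], "turn": 0}, {"jaw": 0.4, "slide": [0.05, -0.05, -0.01], "turn": 0}]'

```text
time: 11.58
tcp_pos: [593.2, -180.7, 173.5]
ee_rot: [-89.7, 0.2, -152.6]
force: [-0.2, -1.2, -0.1]
gripper_width: 34.0
```

Run:
```python
from h import *
from plan import plan
from bench import viewer,bot; import cv2,numpy as np
s=viewer.snapshot("scene");np.savez("pics/s7.npz",**s)
o=bot.get_obs();print(o["tcp_pos"],o["force"],o["gripper_width"])
P=cloud(s).reshape(-1,3); r=np.hypot(*(P[:,:2]-[638.5,-166]).T);Q=P[(r<18)&(P[:,2]>75)&(P[:,2]<125)]
print(len(Q),Q.mean(0),Q[:,2].max()) if len(Q) else 0
ax=np.array([570.3,-179.6]);P2=P[(np.hypot(*(P[:,:2]-ax).T)<75)&(P[:,2]>72)&(P[:,2]<90)&(P[:,0]<560)]
if len(P2): d=P2.mean(0)[:2]-ax; print("post",len(P2),P2.mean(0),np.degrees(np.arctan2(d[1],d[0])),np.hypot(*d))
cv2.imwrite("pics/c7.png",cv2.resize(s["img"][130:230,310:420,::-1],None,fx=6,fy=6,interpolation=cv2.INTER_CUBIC))
```

```text
[ 585.53081826 -181.52097508  173.03852389] [-2.50160183 -2.90035588 -0.15661634] 34.299923866109474
66 [ 636.61553652 -163.94269719   99.08946466] 112.44329110140905
post 32 [ 522.60273463 -207.95791252   81.87141114] -149.26684077910318 55.49054267596512
```

View pics/c7.png

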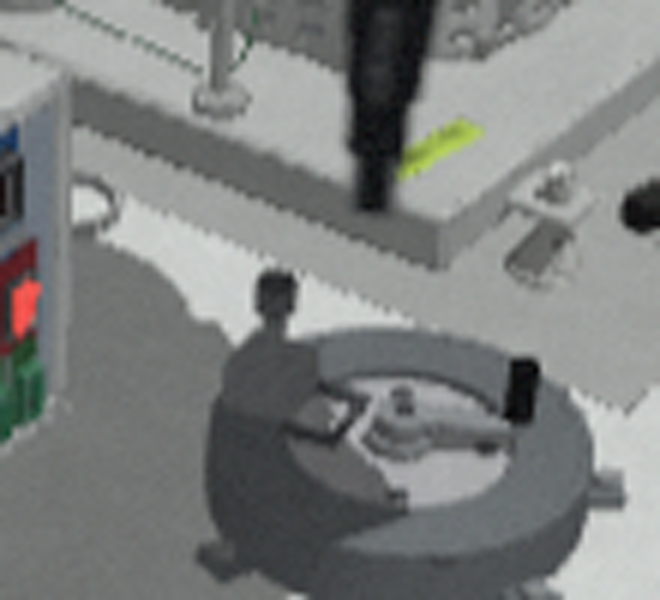

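The pin stands upright in the guide with its head at z≈99, so the foot is on the ring at 30. Going back to the post.

```bash
python3 plan.py 523.5 -209.5 125 -148;python3 plan.py 523.5 -209.5 69 -148
```

```text
[0.068, 0.048, -0.0036] -0.0822 83
[0.068, 0.104, -0.0036] -0.0822 124
```

Request:
apply_moves --deltas '[{"jaw": 0.4, "slide": [0.05, 0.01, -0.0036], "turn": -0.05}, {"jaw": 0.4, "slide": [0.068, 0.048, -0.0036], "turn": -0.082}, {"jaw": 0.4, "slide": [0.068, 0.048, -0.0036], "turn": -0.082}]'

```text
time: 12.0
tcp_pos: [526.1, -208.2, 121.3]
ee_rot: [-90.2, -0.1, -148.1]
force: [0.3, -0.0, 1.8]
gripper_width: 34.3
```

```bash
python3 plan.py 523.5 -209.5 69 -148
```

```text
[0.0029, 0.0523, -0.0002] -0.0022 52
```

Request:
apply_moves --deltas '[{"jaw": 0.4, "slide": [0.003, 0.02, 0], "turn": 0}, {"jaw": 0.4, "slide": [0.003, 0.042, 0], "turn": 0}, {"jaw": 0.4, "slide": [0.003, 0.052, 0], "turn": 0}, {"jaw": 0.2, "slide": [0.003, 0.052, 0], "turn": 0}, {"jaw": 0.2, "slide": [0.003, 0.052, 0], "turn": 0}]' --force 20

```text
time: 12.62
tcp_pos: [526.5, -210.1, 71.8]
ee_rot: [-89.9, 0.0, -148.0]
force: [-0.5, 0.3, 0.2]
gripper_width: 17.3
```

```bash
cat > st.py <<'E'
from bench import bot,viewer; from h import *
ax=np.array([570.2,-179.4]); o=bot.get_obs(); d=np.array(o["tcp_pos"][:2])-ax; th=np.arctan2(d[1],d[0]); f=np.array(o["force"])
print("r %.1f th %.1f yaw %.1f push %.1f N"%(np.hypot(*d),np.degrees(th),o["ee_rot"][2],-(f[:2]@[np.sin(th),-np.cos(th)])),o["tcp_pos"].round(1) if hasattr(o["tcp_pos"],"round") else o["tcp_pos"],np.round(f,1))
s=viewer.snapshot("scene"); np.savez("pics/last.npz",**s)
P=cloud(s).reshape(-1,3);Q=P[(np.hypot(*(P[:,:2]-[638.5,-166]).T)<18)&(P[:,2]>68)&(P[:,2]<125)]
print("pin",len(Q),Q.mean(0).round(1),"top",np.percentile(Q[:,2],95).round(1))
E
python3 st.py
```

```text
r 53.5 th -144.9 yaw -148.0 push -0.5 N [ 526.5 -210.1   71.8] [-0.5  0.3  0.2]
pin 76 [ 636.7 -163.5   95.8] top 111.2
```

Request:
apply_moves --deltas '[{"jaw": 0.2, "slide": [0, 0, -0.0015], "turn": 0.027}, {"jaw": 0.2, "slide": [-0.0001, 0, -0.003], "turn": 0.055}, {"jaw": 0.2, "slide": [-0.0002, 0, -0.0045], "turn": 0.082}, {"jaw": 0.2, "slide": [-0.0003, 0, -0.0058], "turn": 0.105}, {"jaw": 0.2, "slide": [-0.0003, 0, -0.0058], "turn": 0.105}]'

```text
time: 13.3
tcp_pos: [523.1, -205.1, 71.1]
ee_rot: [-90.0, 0.0, -154.1]
force: [0.7, -2.9, 2.2]
gripper_width: 17.1
```

```bash
python3 st.py
```

```text
r 53.6 th -151.4 yaw -154.1 push 2.8 N [ 523.1 -205.1   71.1] [ 0.7 -2.9  2.2]
pin 74 [ 637.1 -165.5   96.6] top 110.4
```

Request:
apply_moves --deltas '[{"jaw": 0.2, "slide": [0, 0, -0.001], "turn": 0.017}, {"jaw": 0.2, "slide": [0, 0, -0.002], "turn": 0.035}, {"jaw": 0.2, "slide": [-0.0001, 0, -0.003], "turn": 0.052}, {"jaw": 0.2, "slide": [-0.0001, 0, -0.004], "turn": 0.07}, {"jaw": 0.2, "slide": [-0.0001, 0, -0.004], "turn": 0.07}]'

```text
time: 13.98
tcp_pos: [521.4, -201.3, 71.0]
ee_rot: [-90.0, 0.0, -158.1]
force: [1.2, -4.2, 2.7]
gripper_width: 17.3
```

```bash
python3 st.py
```

```text
r 53.5 th -155.8 yaw -158.1 push 4.4 N [ 521.4 -201.3   71. ] [ 1.2 -4.2  2.7]
pin 74 [ 636.7 -160.7   97.2] top 111.2
```

Request:
apply_moves --deltas '[{"jaw": 0.2, "slide": [0, 0, -0.001], "turn": 0.017}, {"jaw": 0.2, "slide": [0, 0, -0.002], "turn": 0.035}, {"jaw": 0.2, "slide": [-0.0001, 0, -0.003], "turn": 0.052}, {"jaw": 0.2, "slide": [-0.0001, 0, -0.0035], "turn": 0.063}, {"jaw": 0.2, "slide": [-0.0001, 0, -0.0035], "turn": 0.063}]'

```text
time: 14.65
tcp_pos: [520.0, -197.9, 70.9]
ee_rot: [-90.0, -0.0, -161.7]
force: [0.1, -3.4, 1.6]
gripper_width: 17.2
```

```bash
python3 st.py
```

```text
r 53.5 th -159.8 yaw -161.7 push 3.2 N [ 520.  -197.9   70.9] [ 0.1 -3.4  1.6]
pin 77 [ 636.6 -160.6   95.8] top 109.8
```

Request:
apply_moves --deltas '[{"jaw": 0.2, "slide": [0, 0, -0.001], "turn": 0.017}, {"jaw": 0.2, "slide": [0, 0, -0.002], "turn": 0.035}, {"jaw": 0.2, "slide": [-0.0001, 0, -0.003], "turn": 0.052}, {"jaw": 0.2, "slide": [-0.0001, 0, -0.0035], "turn": 0.063}, {"jaw": 0.2, "slide": [-0.0001, 0, -0.0035], "turn": 0.063}]'

```text
time: 15.32
tcp_pos: [519.1, -194.7, 71.0]
ee_rot: [-90.0, -0.0, -165.3]
force: [-0.3, -3.7, 1.4]
gripper_width: 17.8
```

```bash
python3 st.py
```

```text
r 53.4 th -163.4 yaw -165.3 push 3.4 N [ 519.1 -194.7   71. ] [-0.3 -3.7  1.4]
pin 52 [ 637.1 -166.7   83.6] top 91.0
```

The pin head fell about 20 mm, so it has dropped into the slot. Releasing the post and withdrawing.

Request:
apply_moves --deltas '[{"jaw": 0.2, "slide": [0, 0, 0.001], "turn": 0}, {"jaw": 0.4, "slide": [0, 0, 0.001], "turn": 0}, {"jaw": 0.4, "slide": [0, 0, 0.001], "turn": 0}, {"jaw": 0.4, "slide": [0, -0.02, 0.001], "turn": 0}, {"jaw": 0.4, "slide": [0, -0.07, 0.001], "turn": 0}]'

```text
time: 16.0
tcp_pos: [518.0, -194.9, 140.0]
ee_rot: [-90.2, -0.2, -165.3]
force: [0.9, -0.9, 0.1]
gripper_width: 34.3
```

Request:
apply_moves --deltas '[{"jaw": 0.4, "slide": [0.02, -0.04, 0.01], "turn": 0}, {"jaw": 0.4, "slide": [0.06, -0.05, 0.03], "turn": 0}, {"jaw": 0.4, "slide": [0.1, -0.05, 0.06], "turn": 0}, {"jaw": 0.4, "slide": [0.12, -0.05, 0.1], "turn": 0}, {"jaw": 0.4, "slide": [0.12, -0.05, 0.15], "turn": 0}]'

```text
time: 16.62
tcp_pos: [440.0, -372.1, 191.2]
ee_rot: [-90.1, -0.0, -165.3]
force: [1.0, 1.1, -0.1]
gripper_width: 34.1
```

```bash
python3 st.py
python3 - <<'E'
from bench import viewer; import cv2,numpy as np
s=viewer.snapshot("scene");t=viewer.snapshot("top");np.savez("pics/s9.npz",**s);np.savez("pics/t9.npz",**t)
a=cv2.resize(s["img"][170:250,335:425,::-1],None,fx=4.4,fy=4.4,interpolation=cv2.INTER_CUBIC)
b=cv2.resize(t["img"][205:290,375:465,::-1],None,fx=4.4,fy=4.4,interpolation=cv2.INTER_CUBIC)
im=np.zeros((380,800,3),np.uint8); im[:a.shape[0],:a.shape[1]]=a; im[:b.shape[0],400:400+b.shape[1]]=b
cv2.imwrite("pics/c8.png",im)
E
```

```text
r 232.5 th -124.0 yaw -165.3 push 0.2 N [ 440.  -372.1  191.2] [ 1.   1.1 -0.1]
pin 51 [ 637.4 -166.9   83.3] top 90.7
```

View pics/c8.png

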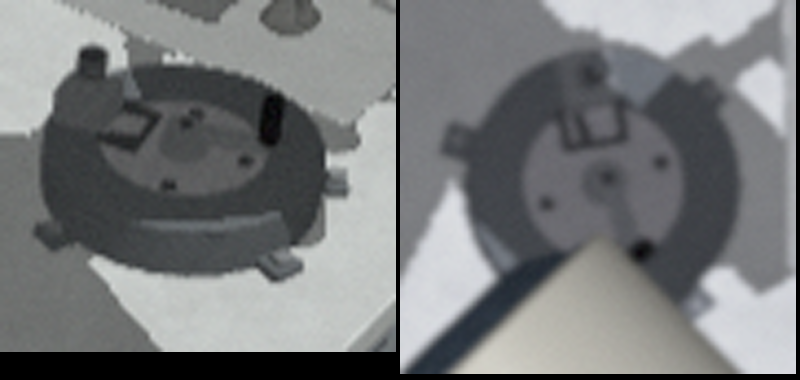

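Run:
```python
from h import *
t=np.load("pics/t9.npz");s=np.load("pics/s9.npz"); c=lambda x,y:((x-400+.5)/4.4-.5+375,(y+.5)/4.4-.5+205)
q=[ray(t,c(*p),34) for p in((660,161),(546,203),(578,128))]
e=q[0]-q[1]; a=np.arctan2(e[1],e[0])+np.pi/2; print("bar deg from spots",np.degrees(a),"mid",(q[0]+q[1])/2)
ax=np.array([570,-179.4]);d=q[2]-ax;print("bar seen",np.degrees(np.arctan2(d[1],d[0])),np.hypot(*d))
w=ax+42*np.array([np.cos(.2),np.sin(.2)]);m=ax+42*np.array([np.cos(a),np.sin(a)]);print("mark-window",np.hypot(*(m-w)))
d=lambda x,y:((x+.5)/4.4-.5+335,(y+.5)/4.4-.5+170)
for p in ((246,160),(168,186)): z=ray(s,d(*p),34)-ax; print("scene spot",np.degrees(np.arctan2(z[1],z[0])))
for n,S in(("7",np.load("pics/s7.npz")),("9",s)):
    P=cloud(S).reshape(-1,3);Q=P[(np.hypot(*(P[:,:2]-[638.5,-166]).T)<14)&(P[:,2]>68)&(P[:,2]<125)];print(n,np.percentile(Q[:,2],[50,90,100]))
for nm,S in(("before",np.load("pics/scene0.npz")),("now",s)):
    P=cloud(S).reshape(-1,3)
    for k in((462,362),(503,448),(484,545)): print(nm,P[(np.hypot(*(P[:,:2]-k).T)<45)&(P[:,2]>12)].mean(0).round(1))
```

```text
bar deg from spots 20.743543792199517 mid [ 570.58357428 -179.1187978 ]
bar seen 23.955903036837405 41.76343967419697
mark-window 6.798368108111007
scene spot -154.9833856589162
scene spot 110.55371802283564
7 [100.44053772 108.9957083  112.4432911 ]
9 [85.24389271 90.5607715  92.80120643]
before [459.5 363.3  21.6]
before [500.  452.8  41.5]
before [478.  551.5  52.9]
now [459.3 363.5  21. ]
now [500.  452.9  41.5]
now [477.9 551.5  52.6]
```

```bash
python3 -c "
from bench import bot
o=bot.get_obs();print(o['time'],o['force']);print(bot.sign_off())"
```

```text
16.775 [ 0.07620441  0.22867075 -0.35245376]
the job is handed in; nothing more can be done
None
```

The job is handed in at 16.8 s: I turned the wheel clockwise with the crank, and the pin dropped into the slot of the sector with the bar.

**What I did:** I first turned the wheel to about 20° short of the window and stood the pin in the guide. I then turned on in steps of 3.5–6° until the pin fell. The sideways push at the post read 2.8–4.4 N after each of those steps.

**Last checks:**
- **Pin:** it looks upright in the guide. Its head fell 18.4–19.6 mm by the depth reading, against the nominal 20 mm, so the foot is about 10–12 mm up.
- **Bar:** it stands in the window, about 6.8 mm from the centre by the spots. Read off the bar itself the angle came out about 3° larger, roughly 9 mm off. Both are within the 14.5 mm limit.
- **Bystanders:** the weight, vial and jar had not moved, to within about 0.6 mm. I did not measure the mould ring.
- **Crank:** I released it but did not measure how far it had sprung back.
- **Arm:** it is well clear, with the force reading near zero.

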